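Make room in the tray for the tea box

TASK

The red tea box lying on the worktop belongs in the tray, standing on end between the tall jar with the yellow lid and the jar with the green lid. Stand it on one end on the worktop and let go, nudge the row in the tray apart without lifting any of it, then take the tea box again and lower it, without dropping it, between the two jars, flat on the tray floor with one of its broader sides to the front. Everything in the tray stays standing in its order, and the bowl and the two tins on the chopping board stay where they are.

Things in the scene. Friction and masses are not known exactly. Their poses are not given: they have to be found in the camera images.
- tea_box: Red cardboard tea box, rigid, 62 mm deep (its x), 127 mm long (its y), 74 mm high as it lies (its z; the printed flap makes it look 77), 0.08 kg. Origin: centre of its underside as it lies. It starts on the worktop right of the tray, its length along the tray's, give or take 25 degrees. Stood on end it is 127 mm high, 74 mm wide along the tray and 62 mm deep; either end may be up.
- tea_box_mid (a point): The centre of the tea box (37 mm over its origin as it lies), same axes.
- tray: Long black tray, smooth inside, fixed. Origin: centre of its underside; y along it (to the left), x to the back. Floor 3 mm over the worktop, walls 34 mm high. Inside: y -176 to +176 mm, x -60 to +60 mm. On it, left to right: tin_left, tall_jar, green_jar, tin_right. With the tea box in place only about 12 mm are spare in all, so both neighbours must go nearly as far as they can.
- tall_jar: Storage jar with a yellow lid, rounded square, 79 mm across, 153 mm high, 0.66 kg, left of the gap. Slides easily on the tray when pushed from the gap at any height below its lid. With tin_left against the left end wall and the jar touching it, it is at y = +79 mm in the tray's frame. Origin: centre of its underside, z up.
- green_jar: Jar with a green lid, rounded square, 72 to 75 mm across, 103 mm high, 0.41 kg, right of the gap. Slides easily when pushed from the gap. With tin_right against the right end wall and the jar touching it, it is at y = -82 mm in the tray's frame. The gap between the two jars starts 40 to 60 mm wide. Origin: centre of its underside, z up.
- tin_left: Small green and white food tin, 57 mm across, 72 mm high, 0.18 kg, at the left end of the row. Slides when the jar beside it is pushed against it; pushed hard against the tray's end wall it tips. Origin: centre of its underside, z up.
- tin_right: The same kind of tin at the right end of the row.
- bowl: Green bowl, 150 mm across, 65 mm high, on the worktop to the left; to be left alone. Origin: centre of its underside.
- fish_tin: Flat yellow fish tin, 67 mm across, 33 mm high, on the chopping board to the right; to be left alone. Origin: centre of its underside.
- stew_tin: Green and gold food tin, 75 mm across, 58 mm high, on the chopping board to the right; to be left alone. Origin: centre of its underside.

How it is judged:
By the outcome, as a careful person would: the job done as asked, in the order asked, and still so for the second after the job is handed in, with the robot touching nothing.
It also fails if it takes over 72 s, if anything falls off the work surface, if the arm or the gripper's body presses on something with over 40 N, if the wrist force passes 120 N, or if a joint passes its speed limit or range.

ROBOT

A 6-joint arm with a two-finger parallel gripper is mounted at the origin on a cart in front of the work surface, level with it; the furniture and walls round the work are solid. World frame = base frame: x ahead of the robot, y to its left, z up, the work surface at z = 0. Lengths are in mm, angles in rad, forces in N, time in s.
With the tool pointing down it reaches from about 300 to 775 mm from the base axis. Payload 14.6 kg.
Tool frame: the origin (TCP) lies between the finger pads; the fingertips stand 17 mm ahead of it and the grasp point (between the pads) lies 2 mm behind it (manip.tip_reach is the distance from the TCP to the fingertips, in mm); z points along the fingers, y is the line along which they close (so a half turn about z gives the same grasp; the last joint's range is limited). The gripper opens to 94 mm and grips with 3 to 60 N. Pads are 16 mm wide; open, the fingers measure 119 mm over their backs; the gripper's body (75 mm by 177 mm) begins 78 mm behind the grasp point.
Start: joints at [-1.306, 0.3, 1.521, -0, 1.321, -0.067], TCP at [179.153, -519.994, 222.446] pointing down, gripper open.
Joint ranges: [-3.03, 3.03], [-0.79, 2.21], [0.23, 2.52], [-1.04, 4.18], [0, 3.07], [-2.55, 2.55]. Speed limits (rad/s): [2.22, 2.22, 2.57, 3.14, 3.14, 3.14].

INTERFACE

Orientations are given as [roll, pitch, yaw] about the fixed x, y, z axes, in that order (R = Rz(yaw) Ry(pitch) Rx(roll)).
In Python, from cell import manip, viewer gives the robot as it stands.
- The arm moves only by the tool apply_moves, never from a script. Its argument "moves" is a list of rows, each a list of 3 entries, a list of its own where there are three numbers: the shift along the tool's x, y, z each as a share of 0.25 m, from -1 to 1, then the turn, a rotation vector about the tool's x, y, z each as a share of pi rad, from -1 to 1, then the closure, from 0 (fully open) to 1 (shut). In form: [[[dx, dy, dz], [wx, wy, wz], grip], ...]. A call has 1 to 12 rows; each row is the pose to reach, as a shift and turn from the pose commanded when the call began, along the tool's axes at that moment, turning the shorter way round; what a row does not reach only later rows make up. A row lasts 1/12 s, in which the tool goes at most 41.7 mm and 7.16 degrees, less where a joint would pass 70% of its speed; a pose out of reach is approached as far as the arm can. A call with a number of a shift or a turn outside -1 to 1 is refused whole. A call with a gripper value outside its range is refused whole. The fingers move at their own pace and stop on an object; "squeeze" is the grip in N (left out, the last holds). Time passes only in rows, so rows that repeat a pose let the fingers close. It gives the time, the measured TCP pose, the force, the opening and the grip force at its end, in the units of the state.
- manip.read_state(): the state, without advancing time (a new reading comes with each control period).
- viewer.camera(name): name is "side" or "top"; returns the picture (480x640x3 uint8, blue, green, red); there is no depth.
- viewer.camera_info(name): a dict with "camera_matrix" (3x3 intrinsics, pixels), "R" (3x3) and "t" (3): a world point X has camera coordinates R X + t. Camera axes: x right, y down, z forward; pixel columns grow to the right and rows downward; lengths in mm; the calibration is good to about 2 mm. A picture is of the moment at which its call begins. camera_info takes no time and is no camera call.
- manip.sign_off(): hands the job in; it is judged then, once.
The state is a dict: "clock": time; "joints": joint angles; "qd": joint speeds; "effort": joint torques, N m; "eef_pos": TCP position; "eef_rot": TCP orientation; "wrist_force": force on the tool from outside, world axes, zero at the start; "moment": the same for the moment, N m; "finger_gap": finger opening in mm; "finger_force": force on a finger pad.
Only numpy, scipy, OpenCV 4.12 (cv2) and the standard library are available. Lean on these libraries where they do the work, as an engineer would, in place of code of your own. Each camera call takes 0.05 s, during which the arm holds its last target. There are 200 camera calls.

## Working session

There is one attempt and no reset: what is moved stays moved. The work goes in short steps, Python scripts to look and compute and a tool call to move; the robot and the scene stay as the last step left them, time stands still between calls to the robot, and variables do not carry over. Pictures are saved under pics/ and viewed, at most 10 in all, crops included, and the job is handed in when it is done.

Besides the shell and the picture viewer there is one more tool, called after "Request:" by a JSON object that holds its "op" and its "data". apply_moves: Moves the arm, as the interface text tells. Shift numbers are shares of 0.25 m and turn numbers shares of pi rad, none past 1 either way. Its arguments: {"type":"object","properties":{"moves":{"type":"array"},"squeeze":{"type":"number"}},"required":["moves"]}

```bash
mkdir -p pics; ls; python3 - <<'E'
from cell import manip, viewer
import cv2,numpy as np
for n in("side","top"):
    cv2.imwrite(f"pics/{n}0.png",viewer.camera(n))
    i=viewer.camera_info(n);print(n,np.round(i["camera_matrix"],1).tolist(),np.round(i["R"],4).tolist(),np.round(i["t"],1).tolist())
print(manip.read_state())
E
```

```text
pics
side [[477.3, 0.0, 319.3], [0.0, 477.3, 239.5], [0.0, 0.0, 1.0]] [[0.9796, -0.2003, -0.0175], [-0.1379, -0.6055, -0.7838], [0.1464, 0.7702, -0.6207]] [-537.1, 116.6, 1545.2]
top [[454.7, 0.0, 326.5], [0.0, 454.7, 237.2], [0.0, 0.0, 1.0]] [[0.0075, -0.9995, 0.0308], [-0.9879, -0.0122, -0.1547], [0.155, -0.0293, -0.9875]] [-69.3, 562.1, 1168.3]
{'clock': 0.1, 'joints': array([-1.30561559e+00,  3.00416020e-01,  1.52153507e+00, -7.82436791e-06,
        1.32071326e+00, -6.66166436e-02]), 'qd': array([ 0.00013556, -0.00021946, -0.00308569, -0.00186548, -0.00048769,
       -0.00021092]), 'effort': array([ 1.53538567e-03, -5.32643974e+01, -3.53280723e+01,  7.09672831e-02,
        2.35823379e-02, -8.13654287e-05]), 'eef_pos': array([ 179.08533566, -519.78571582,  221.93599885]), 'eef_rot': array([-3.14052283e+00, -6.37780484e-05,  3.31799283e-01]), 'wrist_force': array([ 0.09787104, -0.49912618, -0.22978069]), 'moment': array([-0.01832323,  0.04738505,  0.05479986]), 'finger_force': 0.0, 'finger_gap': 94.17275544045049}
```

View pics/side0.png

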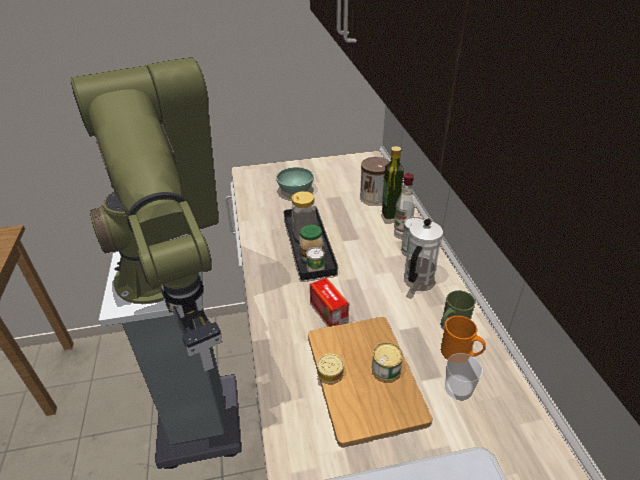

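View pics/top0.png

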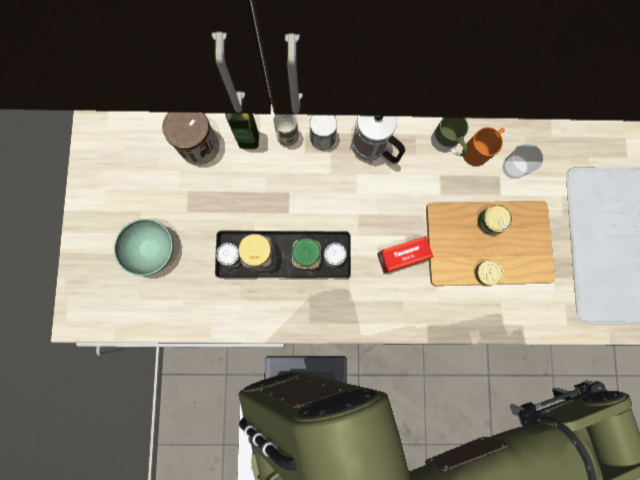

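The side view shows the tray at (310,242), the tea box at (329,302) and the jar lids at (303,200) and (311,233). In the top view the tray spans (216..350, 232..278) and the box is at about (405,254), tilted. I'll enlarge both.

```bash
python3 - <<'E'
import cv2
a=cv2.imread("pics/top0.png")[220:290,208:438]; b=cv2.imread("pics/side0.png")[185:330,275:360]
a1=cv2.resize(a[:,:150],None,fx=5,fy=5,interpolation=2); cv2.imwrite("pics/t1.png",a1)
import numpy as np
a2=cv2.resize(a[:,160:],None,fx=5,fy=5,interpolation=2)
b2=cv2.resize(b,None,fx=4,fy=4,interpolation=2)
c=np.zeros((580,340+10+350,3),np.uint8); c[:,:340]=b2; c[:350,350:]=a2
cv2.imwrite("pics/s1.png",c)
E
```

```text
(no output)
```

View pics/t1.png

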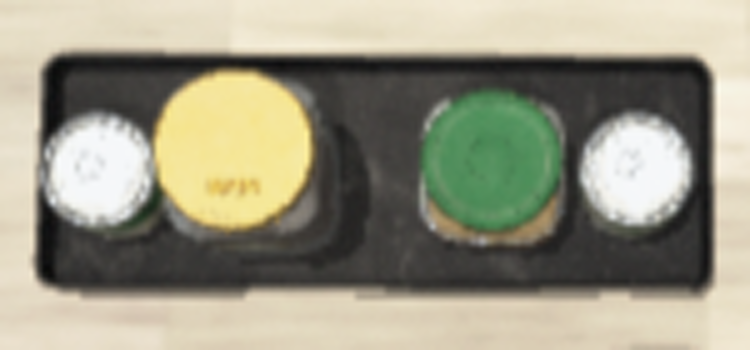

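View pics/s1.png

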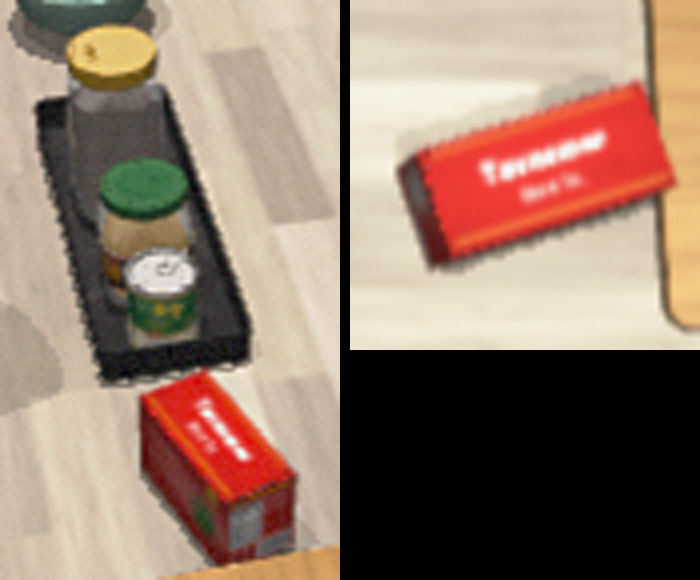

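The top crop shows the lids at about (234,149) yellow and (491,160) green, the tins at (98,168) and (637,168), and the tray rim from x=42 to 712. The box's top corners are visible in both views, so I'll triangulate them.

```bash
cat > h.py <<'E'
import numpy as np
from cell import manip, viewer
def P(n):
    i=viewer.camera_info(n);return np.array(i["camera_matrix"]),np.array(i["R"]),np.array(i["t"])
def ray(n,uv):
    K,R,t=P(n); d=R.T@np.linalg.solve(K,[*uv,1.]); return -R.T@t,d/np.linalg.norm(d)
def atz(n,uv,z):
    c,d=ray(n,uv);return c+d*(z-c[2])/d[2]
def tri(a,b):
    c1,d1=ray("top",a);c2,d2=ray("side",b)
    s=np.linalg.lstsq(np.c_[d1,-d2],c2-c1,rcond=None)[0]
    p,q=c1+s[0]*d1,c2+s[1]*d2
    return (p+q)/2,np.linalg.norm(p-q)
def proj(n,X):
    K,R,t=P(n);p=K@(R@np.array(X,float)+t);return p[:2]/p[2]
E
python3 - <<'E'
from h import *
np.set_printoptions(precision=1,suppress=True)
T=lambda x,y:((x+.5)/5-.5+208,(y+.5)/5-.5+220)
B=lambda x,y:((x-350+.5)/5-.5+368,(y+.5)/5-.5+220)
S=lambda x,y:((x+.5)/4-.5+275,(y+.5)/4-.5+185)
for n,a,b,z in [("yel",T(234,149),S(113,51),153),("grn",T(491,160),S(144,182),103),("tinR",T(637,168),S(161,270),72)]:
    print(n,*tri(a,b),atz("top",a,z),atz("side",b,z))
print("tinL",atz("top",T(98,168),72))
for c in [(45,57),(712,57),(712,288),(39,288)]: print("tray",atz("top",T(*c),34))
for a,b in [((417,150),(142,397)),((643,83),None),((676,185),(220,500)),((445,262),None)]:
    print("box",atz("top",B(*a),75))
for a,b in [((417,150),(205,372)),((643,83),(297,477)),((676,185),(220,500)),((445,262),(142,397))]:
    print("boxtri",*tri(B(*a),S(*b)),atz("side",S(*b),75))
for b in [(225,566),(294,545),(142,470)]: print("bot",atz("side",S(*b),0))
print(atz("top",B(400,162),0),atz("top",B(430,268),0))
E
```

```text
yel [515.7 112.9 152. ] 3.312178422827832 [513.9 112.8 153. ] [517.2 111.5 153. ]
grn [517.7 -10.1 103.7] 3.197353956069563 [516.2  -9.9 103. ] [519.5  -9.  103. ]
tinR [517.3 -85.2  72.3] 1.142556101329338 [516.7 -85.2  72. ] [517.9 -84.8  72. ]
tinL [513.6 192.8  72. ]
tray [577.6 230.6  34. ]
tray [ 582.2 -127.4   34. ]
tray [ 457.5 -127.3   34. ]
tray [454.1 228.2  34. ]
box [ 527.1 -204.7   75. ]
box [ 563.9 -324.    75. ]
box [ 510.3 -339.9   75. ]
box [ 469.  -218.6   75. ]
boxtri [ 527.6 -205.5   69.8] 0.3371455675669861 [ 526.3 -211.    75. ]
boxtri [ 566.  -325.3   70.5] 2.7412748781956338 [ 566.2 -329.4   75. ]
boxtri [ 509.7 -339.7   75.7] 1.1124155121466752 [ 509.2 -339.1   75. ]
boxtri [ 473.3 -220.    68.1] 7.363892472490801 [ 475.8 -227.    75. ]
bot [ 513.8 -333.4    0. ]
bot [ 566.8 -324.7    0. ]
bot [ 473.5 -227.4    0. ]
[ 530.1 -206.6    0. ] [ 471.7 -222.5    0. ]
```

Tray centre is about (518, 51) with yaw near 0.01, and the gap is about 46 mm. The box centre is about (518,-272) at yaw 0.31, and the measured heights agree with the text. Next I'll move toward the box, logging joint and pose data to identify the kinematics.

Request:
{"op": "apply_moves", "data": {"moves": [[[0.8, -0.25, 0], [0, 0, -0.25], 0], [[0.8, -0.25, 0], [0, 0, -0.25], 0], [[0.8, -0.25, 0], [0, 0, -0.25], 0], [[0.8, -0.25, 0], [0, 0, -0.25], 0], [[0.8, -0.25, 0], [0, 0, -0.25], 0], [[0.8, -0.25, 0], [0, 0, -0.25], 0], [[0.8, -0.25, 0], [0, 0, -0.25], 0], [[0.8, -0.25, 0], [0, 0, -0.25], 0]]}}

```text
clock: 0.77
eef_pos: [348.4, -395.2, 222.2]
eef_rot: [-3.141, -0.0, 1.12]
wrist_force: [-0.1, -0.7, 0.1]
finger_gap: 94.0
finger_force: 0.0
```

```bash
python3 -c "
from h import *
s=manip.read_state();print({k:np.round(s[k],4).tolist() for k in('clock','joints','eef_pos','eef_rot')})"
```

```text
{'clock': 0.7667, 'joints': [-0.9177, 0.2488, 1.5866, -0.0, 1.3067, -0.4673], 'eef_pos': [348.4066, -395.1541, 222.1867], 'eef_rot': [-3.1411, -0.0002, 1.1204]}
```

Request:
{"op": "apply_moves", "data": {"moves": [[[0, 0, -0.1], [0, 0.15, 0], 0], [[0, 0, -0.1], [0, 0.15, 0], 0], [[0, 0, -0.1], [0, 0.15, 0], 0], [[0, 0, -0.1], [0, 0.15, 0], 0], [[0, 0, -0.1], [0, 0.15, 0], 0], [[0, 0, -0.1], [0, 0.15, 0], 0]]}}

```text
clock: 1.27
eef_pos: [347.1, -396.5, 246.5]
eef_rot: [-3.139, -0.47, 1.113]
wrist_force: [0.2, 0.2, -0.6]
finger_gap: 94.0
finger_force: 0.0
```

```bash
python3 -c "
from h import *
s=manip.read_state();print({k:np.round(s[k],4).tolist() for k in('clock','joints','eef_pos','eef_rot')})"
```

```text
{'clock': 1.2667, 'joints': [-1.098, 0.3726, 1.4326, 0.371, 1.6288, -0.6738], 'eef_pos': [347.0633, -396.5386, 246.4969], 'eef_rot': [-3.1391, -0.4701, 1.1126]}
```

```bash
cat >> h.py <<'E'
from scipy.spatial.transform import Rotation as Ro
from scipy.optimize import least_squares
lo=np.array([-3.03,-.79,.23,-1.04,0,-2.55]);hi=np.array([3.03,2.21,2.52,4.18,3.07,2.55])
def fk(q,p):
    e,h,a1,L2,L3,d=p
    R1=Ro.from_euler('z',q[0]);R2=R1*Ro.from_euler('y',q[1]);R3=R2*Ro.from_euler('y',q[2])
    R=R3*Ro.from_euler('ZYZ',q[3:])*Ro.from_euler('z',np.pi/2)
    return R1.apply([a1,e,h])+R2.apply([0,0,L2])+R3.apply([0,0,L3])+R.apply([0,0,d]),R
E
python3 - <<'E'
from h import *
D=[([-1.30561559,.300416,1.521535,0,1.320713,-.0666166],[179.085,-519.786,221.936],[-3.14052,0,.331799]),
([-0.9177,0.2488,1.5866,0,1.3067,-0.4673],[348.4066,-395.1541,222.1867],[-3.1411,-.0002,1.1204]),
([-1.098,0.3726,1.4326,0.371,1.6288,-0.6738],[347.0633,-396.5386,246.4969],[-3.1391,-.4701,1.1126])]
f=lambda p:np.r_[np.concatenate([fk(np.array(q),p)[0]-x for q,x,_ in D]), 1e-3*(p-p0)]
p0=np.array([37,155,0,450,430,300.])
r=least_squares(f,p0);print(r.x.round(1),r.fun[:9].round(2))
for q,x,e in D: print(np.degrees((fk(np.array(q),r.x)[1].inv()*Ro.from_euler('xyz',e)).magnitude()))
E
```

```text
[ 36.6 172.9 -17.1 434.4 451.5 253.7] [-0.01  0.01  0.03  0.   -0.01 -0.01  0.01 -0.   -0.01]
0.0040927518705701485
0.0028098845178062344
0.003957769079887157
```

```bash
cat >> h.py <<'E'
PR=[36.6,172.9-0,0,434,434,254]
D=[([-1.30561559,.300416,1.521535,0,1.320713,-.0666166],[179.085,-519.786,221.936]),
([-0.9177,0.2488,1.5866,0,1.3067,-0.4673],[348.4066,-395.1541,222.1867]),
([-1.098,0.3726,1.4326,0.371,1.6288,-0.6738],[347.0633,-396.5386,246.4969])]
PR=least_squares(lambda p:np.r_[np.concatenate([fk(np.array(q),np.insert(p,2,0))[0]-x for q,x in D]),1e-4*(p-[36.6,160,434,434,254])],[36.6,160,434,434,254]).x
PR=np.insert(PR,2,0)
rng=np.random.default_rng(0)
def ik(pos,R,n=12,seed=None):
    best=None
    for k in range(n):
        q0=seed if (seed is not None and k==0) else rng.uniform(np.maximum(lo,[-1.5,0,.8,-1,.2,-2.5]),np.minimum(hi,[1.0,1.2,2.2,3.5,2.5,2.5]))
        def f(q):
            p,r=fk(q,PR);return np.r_[(p-pos)/300,(r.inv()*R).as_rotvec()]
        s=least_squares(f,np.clip(q0,lo+.01,hi-.01),bounds=(lo,hi))
        if s.cost<1e-8 and (best is None or np.min(np.minimum(s.x-lo,hi-s.x))>np.min(np.minimum(best-lo,hi-best))): best=s.x
    return best
def wc(q): # wrist centre
    p,r=fk(q,PR);return p-r.apply([0,0,PR[5]])
def toolR(zdir,ydir):
    z=np.array(zdir)/np.linalg.norm(zdir);y=np.array(ydir,float);y-=z*(y@z);y/=np.linalg.norm(y)
    return Ro.from_matrix(np.c_[np.cross(y,z),y,z])
E
python3 - <<'E'
from h import *
print(PR.round(1))
np.set_printoptions(precision=2,suppress=True)
y=.307
bx=np.array([np.cos(y),np.sin(y),0]);by=np.array([-np.sin(y),np.cos(y),0]);Z=np.array([0,0,1.])
for a in (0,20,35,45):
  for sg in (1,-1):
    for sy in(1,-1):
      zd=-np.cos(np.radians(a))*Z+sg*np.sin(np.radians(a))*by
      q=ik(np.array([518,-272,42.]),toolR(zd,sy*bx))
      if q is None: continue
      print("S",a,sg,sy,q,wc(q).round())
      A=np.radians(90-a); R0=toolR(-np.cos(A)*Z-sg*np.sin(A)*by,sy*bx)
      for ph in range(-180,180,30):
        q2=ik(np.array([480,-240,66.]),Ro.from_euler('z',ph,degrees=True)*R0,6)
        if q2 is not None and wc(q2)[2]>120: print("   E",ph,q2,wc(q2).round(), np.abs(q2-q).max().round(1))
E
```

```text
[ 36.6 169.2   0.  433.9 434.1 253.7]
S 0 1 1 [-0.55  0.55  1.62 -0.    0.97 -0.85] [ 518. -272.  296.]
S 0 1 -1 [-0.55  0.55  1.62  0.    0.97  2.29] [ 518. -272.  296.]
S 0 -1 1 [-0.55  0.55  1.62  0.    0.97 -0.85] [ 518. -272.  296.]
S 0 -1 -1 [-0.55  0.55  1.62  0.    0.97  2.29] [ 518. -272.  296.]
S 20 1 1 [-0.63  0.69  1.42  0.21  1.32 -1.02] [ 544. -355.  280.]
   E -180 [-0.75  1.01  1.17  0.55  2.07  2.04] [ 552. -467.  153.] 3.1
   E -150 [-0.6   1.11  0.97  0.18  2.28  1.74] [ 656. -401.  153.] 2.8
   E -120 [-0.44  1.11  0.96 -0.27  2.26  1.32] [ 713. -291.  153.] 2.3
   E -90 [-0.28  1.01  1.16 -0.63  2.04  1.03] [ 707. -168.  153.] 2.1
   E -60 [-0.16  0.86  1.47 -0.91  1.71  0.91] [641. -64. 153.] 1.9
   E 30 [-0.37  0.42  2.41  3.58  0.93  1.43] [304. -79. 153.] 3.4
   E 60 [-0.77  0.42  2.41  2.5   0.96  1.77] [ 247. -189.  153.] 2.8
   E 90 [-0.98  0.52  2.18  1.67  1.14  2.04] [ 253. -312.  153.] 3.1
   E 120 [-0.99  0.68  1.85  1.17  1.42  2.17] [ 319. -416.  153.] 3.2
   E 150 [-0.89  0.85  1.49  0.84  1.75  2.18] [ 429. -473.  153.] 3.2
S 20 1 -1 [-0.63  0.69 
[... 4549 characters left out ...]
80 [-0.71  0.78  1.35  0.38  1.7  -1.11] [ 534. -411.  245.] 3.2
   E -150 [-0.58  0.86  1.21  0.11  1.85 -1.43] [ 612. -361.  245.] 3.5
   E -120 [-0.45  0.86  1.2  -0.17  1.84 -1.79] [ 655. -279.  245.] 3.8
   E -90 [-0.33  0.79  1.34 -0.44  1.68 -2.1 ] [ 651. -186.  245.] 4.2
   E -60 [-0.24  0.66  1.57 -0.68  1.41 -2.35] [ 601. -108.  245.] 4.4
   E -30 [-0.19  0.51  1.84 -0.94  1.07 -2.53] [519. -65. 245.] 4.6
   E 60 [-0.68  0.23  2.26  1.8   0.33 -0.59] [ 305. -201.  245.] 2.6
   E 90 [-0.85  0.34  2.1   1.22  0.76 -0.55] [ 309. -294.  245.] 2.6
   E 120 [-0.87  0.5   1.85  0.89  1.13 -0.67] [ 359. -372.  245.] 2.7
   E 150 [-0.82  0.65  1.58  0.63  1.45 -0.86] [ 441. -415.  245.] 2.9
```

```bash
cat >> h.py <<'E'
def cur():
    s=manip.read_state();return s["eef_pos"],Ro.from_euler('xyz',s["eef_rot"]),s["joints"]
def plan(legs,start=None):
    p,R,q=cur() if start is None else start
    for name,P1,R1 in legs:
        d=R.inv().apply(np.array(P1)-p)/250; w=(R.inv()*R1).as_rotvec()/np.pi
        qs=[]
        for k in np.linspace(0,1,8)[1:]:
            qq=ik(p+k*(np.array(P1)-p),R*Ro.from_rotvec(w*np.pi*k),1,q)
            if qq is None: print("  IK fail",k);break
            q=qq;qs.append(q)
        print(name,d.round(4),w.round(4),"mm",np.linalg.norm(d*250).round(),"deg",np.degrees(np.linalg.norm(w)*np.pi).round(),"q",q.round(2))
        p,R=np.array(P1),R1
Y=.307
bx=np.array([np.cos(Y),np.sin(Y),0]);by=np.array([-np.sin(Y),np.cos(Y),0]);Z=np.array([0,0,1.])
A=np.radians(28)
RS=toolR(-np.cos(A)*Z-np.sin(A)*by,bx)
RE=Ro.from_euler('z',-60,degrees=True)*toolR(-np.sin(A)*Z+np.cos(A)*by,bx)
E
python3 - <<'E'
from h import *
G=np.array([518,-272,45.])+RS.apply([0,0,2]); pre=G-RS.apply([0,0,110])
E=np.array([470,-240,0.])
plan([("pre",pre,RS),("grasp",G,RS),("lift",G+[0,0,110],RS),("turn",[470,-240,175],RE),("down",[470,-240,70],RE)])
for n,uv in(("fish",(489,272)),("stew",(497,219))): print(n,atz("top",uv,33 if n=="fish" else 58).round())
print(atz("top",(428,202),20).round(),atz("top",(430,284),20).round())
E
```

```text
pre [0.606  0.2544 0.7835] [-0.003  -0.29   -0.2524] mm 256.0 deg 69.0 q [-0.31  0.25  1.87 -0.56  0.81 -0.27]
grasp [0.   0.   0.44] [0. 0. 0.] mm 110.0 deg 0.0 q [-0.39  0.45  1.87 -0.68  0.61 -0.18]
lift [-0.2066 -0.     -0.3885] [0. 0. 0.] mm 110.0 deg 0.0 q [-0.39  0.29  1.78 -0.52  0.81 -0.39]
turn [ 0.1214 -0.1443 -0.1632] [-0.1073  0.4496  0.3511] mm 62.0 deg 104.0 q [-0.98  0.42  1.83  1.05  1.44 -0.7 ]
down [-0.3708 -0.      0.1972] [0. 0. 0.] mm 105.0 deg 0.0 q [-0.98  0.6   1.87  1.08  1.33 -0.9 ]
fish [ 475. -502.   33.]
stew [ 616. -521.   58.]
[ 669. -346.   20.] [ 442. -345.   20.]
```

Request:
{"op": "apply_moves", "data": {"moves": [[[0.606, 0.254, 0.784], [-0.003, -0.29, -0.252], 0], [[0.606, 0.254, 0.784], [-0.003, -0.29, -0.252], 0], [[0.606, 0.254, 0.784], [-0.003, -0.29, -0.252], 0], [[0.606, 0.254, 0.784], [-0.003, -0.29, -0.252], 0], [[0.606, 0.254, 0.784], [-0.003, -0.29, -0.252], 0], [[0.606, 0.254, 0.784], [-0.003, -0.29, -0.252], 0], [[0.606, 0.254, 0.784], [-0.003, -0.29, -0.252], 0], [[0.606, 0.254, 0.784], [-0.003, -0.29, -0.252], 0], [[0.606, 0.254, 0.784], [-0.003, -0.29, -0.252], 0], [[0.606, 0.254, 0.784], [-0.003, -0.29, -0.252], 0], [[0.606, 0.254, 0.784], [-0.003, -0.29, -0.252], 0], [[0.606, 0.254, 0.784], [-0.003, -0.29, -0.252], 0]]}}

```text
clock: 2.27
eef_pos: [503.6, -221.2, 142.3]
eef_rot: [3.136, 0.489, 1.878]
wrist_force: [0.1, -0.5, 0.1]
finger_gap: 94.0
finger_force: 0.0
```

```bash
python3 - <<'E'
from h import *
import cv2
G=np.array([518,-272,45.])+RS.apply([0,0,2])
plan([("grasp",G,RS)])
a=cv2.resize(viewer.camera("top")[200:300,345:485],None,fx=3,fy=3,interpolation=2)
b=cv2.resize(viewer.camera("side")[240:370,270:400],None,fx=3,fy=3,interpolation=2)
c=np.zeros((400,800,3),np.uint8);c[:300,:400]=a[:,:400];c[:390,405:795]=b;cv2.imwrite("pics/p1.png",c)
E
```

```text
grasp [-0.0036 -0.0089  0.4506] [0.0017 0.     0.0002] mm 113.0 deg 0.0 q [-0.39  0.45  1.87 -0.68  0.61 -0.18]
```

View pics/p1.png

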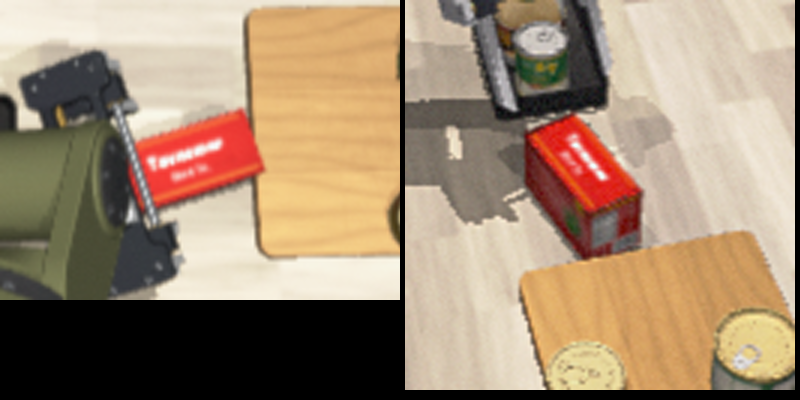

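The fingers straddle the box symmetrically in the top crop (box axis about (195,158)), so I'll descend and grip.

Request:
{"op": "apply_moves", "data": {"moves": [[[-0.003, -0.009, 0.11], [0, 0, 0], 0], [[-0.003, -0.009, 0.22], [0, 0, 0], 0], [[-0.003, -0.009, 0.33], [0, 0, 0], 0], [[-0.003, -0.009, 0.41], [0, 0, 0], 0], [[-0.003, -0.009, 0.45], [0, 0, 0], 0], [[-0.003, -0.009, 0.45], [0, 0, 0], 0], [[-0.003, -0.009, 0.45], [0, 0, 0], 0.2], [[-0.003, -0.009, 0.45], [0, 0, 0], 0.4], [[-0.003, -0.009, 0.45], [0, 0, 0], 0.6], [[-0.003, -0.009, 0.45], [0, 0, 0], 1], [[-0.003, -0.009, 0.45], [0, 0, 0], 1], [[-0.003, -0.009, 0.45], [0, 0, 0], 1]], "squeeze": 20}}

```text
clock: 3.37
eef_pos: [517.9, -273.7, 43.4]
eef_rot: [3.138, 0.49, 1.879]
wrist_force: [-0.8, 3.2, 6.0]
finger_gap: 62.3
finger_force: 20.0
```

Request:
{"op": "apply_moves", "data": {"moves": [[[0, 0, 0], [0, 0, 0], 1], [[0, 0, 0], [0, 0, 0], 1], [[-0.02, 0, -0.04], [0, 0, 0], 1], [[-0.06, 0, -0.12], [0, 0, 0], 1], [[-0.12, 0, -0.22], [0, 0, 0], 1], [[-0.17, 0, -0.32], [0, 0, 0], 1], [[-0.206, 0, -0.388], [0, 0, 0], 1], [[-0.206, 0, -0.388], [0, 0, 0], 1], [[-0.206, 0, -0.388], [0, 0, 0], 1]]}}

```text
clock: 4.12
eef_pos: [517.3, -273.8, 153.5]
eef_rot: [3.137, 0.49, 1.878]
wrist_force: [0.3, -0.0, -1.3]
finger_gap: 61.4
finger_force: 20.0
```

```bash
python3 - <<'E'
from h import *
p,R,q=cur();print(p.round(1),q.round(2))
plan([("turn",[470,-240,175],RE),("down",[470,-240,72],RE)])
E
```

```text
[ 517.3 -273.8  153.5] [-0.39  0.31  1.75 -0.51  0.81 -0.39]
turn [ 0.1237 -0.1389 -0.1641] [-0.1061  0.4491  0.3522] mm 62.0 deg 105.0 q [-0.98  0.42  1.83  1.05  1.44 -0.7 ]
down [-0.3638 -0.      0.1934] [0. 0. 0.] mm 103.0 deg 0.0 q [-0.98  0.59  1.87  1.08  1.33 -0.89]
```

Request:
{"op": "apply_moves", "data": {"moves": [[[0.124, -0.139, -0.164], [-0.106, 0.449, 0.352], 1], [[0.124, -0.139, -0.164], [-0.106, 0.449, 0.352], 1], [[0.124, -0.139, -0.164], [-0.106, 0.449, 0.352], 1], [[0.124, -0.139, -0.164], [-0.106, 0.449, 0.352], 1], [[0.124, -0.139, -0.164], [-0.106, 0.449, 0.352], 1], [[0.124, -0.139, -0.164], [-0.106, 0.449, 0.352], 1], [[0.124, -0.139, -0.164], [-0.106, 0.449, 0.352], 1], [[0.124, -0.139, -0.164], [-0.106, 0.449, 0.352], 1], [[0.124, -0.139, -0.164], [-0.106, 0.449, 0.352], 1], [[0.124, -0.139, -0.164], [-0.106, 0.449, 0.352], 1], [[0.124, -0.139, -0.164], [-0.106, 0.449, 0.352], 1], [[0.124, -0.139, -0.164], [-0.106, 0.449, 0.352], 1]]}}

```text
clock: 5.12
eef_pos: [469.5, -240.2, 173.0]
eef_rot: [2.966, -0.818, 1.118]
wrist_force: [0.2, 0.4, -0.5]
finger_gap: 62.1
finger_force: 20.0
```

```bash
python3 - <<'E'
from h import *
p,R,q=cur();print(p.round(1),q.round(2))
plan([("turn",[470,-240,175],RE),("down",[470,-240,72],RE)])
E
```

```text
[ 469.5 -240.2  173. ] [-0.9   0.39  1.74  0.84  1.35 -0.71]
turn [ 0.0066  0.0021 -0.0041] [-0.019   0.0785  0.0603] mm 2.0 deg 18.0 q [-0.98  0.42  1.83  1.05  1.44 -0.7 ]
down [-0.3638 -0.      0.1934] [0. 0. 0.] mm 103.0 deg 0.0 q [-0.98  0.59  1.87  1.08  1.33 -0.89]
```

Request:
{"op": "apply_moves", "data": {"moves": [[[0.007, 0.002, 0], [-0.019, 0.078, 0.06], 1], [[0.007, 0.002, 0], [-0.019, 0.078, 0.06], 1], [[0.007, 0.002, 0], [-0.019, 0.078, 0.06], 1], [[0.007, 0.002, 0], [-0.019, 0.078, 0.06], 1], [[0.007, 0.002, 0], [-0.019, 0.078, 0.06], 1], [[0.007, 0.002, 0], [-0.019, 0.078, 0.06], 1]]}}

```text
clock: 5.62
eef_pos: [470.9, -239.1, 175.1]
eef_rot: [3.129, -1.074, 0.847]
wrist_force: [-0.5, -0.1, -0.9]
finger_gap: 61.8
finger_force: 20.0
```

```bash
python3 - <<'E'
from h import *
import cv2
p,R,q=cur();print(p.round(1),np.degrees((R.inv()*RE).magnitude()))
plan([("down",[470,-240,82],RE),("d2",[470,-240,65],RE)])
a=cv2.resize(viewer.camera("top")[180:300,345:485],None,fx=2.8,fy=2.8,interpolation=2)
b=cv2.resize(viewer.camera("side")[210:350,260:400],None,fx=2.8,fy=2.8,interpolation=2)
c=np.zeros((400,800,3),np.uint8);c[:a.shape[0],:a.shape[1]]=a;c[:392,400:792]=b;cv2.imwrite("pics/p2.png",c)
E
```

```text
[ 470.9 -239.1  175.1] 0.6599149679472862
down [-0.3297 -0.0024  0.173 ] [-0.0006  0.0026  0.0025] mm 93.0 deg 1.0 q [-0.98  0.57  1.87  1.08  1.34 -0.87]
d2 [-0.06   -0.      0.0319] [0. 0. 0.] mm 17.0 deg 0.0 q [-0.98  0.61  1.87  1.09  1.33 -0.9 ]
```

View pics/p2.png

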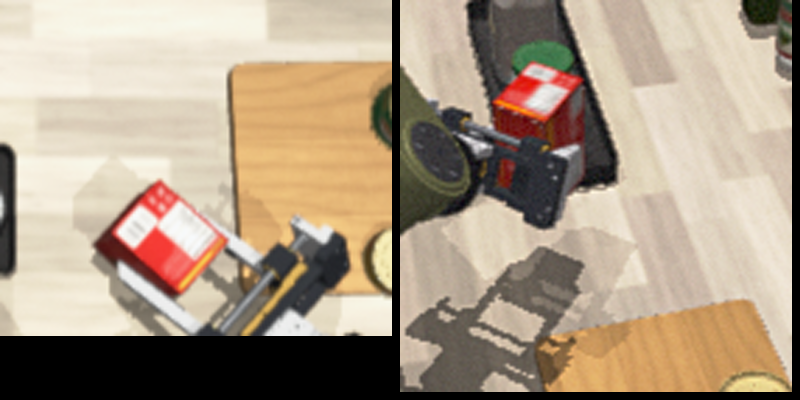

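The box hangs upright in the grip over clear worktop; the top crop has its upper end at (160,235). I'll lower it until it touches.

Request:
{"op": "apply_moves", "data": {"moves": [[[-0.04, 0, 0.02], [0, 0.001, 0.001], 1], [[-0.12, 0, 0.063], [0, 0.003, 0.002], 1], [[-0.21, 0, 0.11], [0, 0.003, 0.002], 1], [[-0.29, 0, 0.153], [0, 0.003, 0.002], 1], [[-0.35, -0.002, 0.185], [0, 0.003, 0.002], 1], [[-0.378, -0.002, 0.199], [0, 0.003, 0.002], 1], [[-0.378, -0.002, 0.199], [0, 0.003, 0.002], 1], [[-0.378, -0.002, 0.199], [0, 0.003, 0.002], 1]]}}

```text
clock: 6.38
eef_pos: [470.3, -240.1, 68.7]
eef_rot: [3.142, -1.085, 0.832]
wrist_force: [0.3, 0.1, -1.3]
finger_gap: 62.2
finger_force: 20.0
```

Request:
{"op": "apply_moves", "data": {"moves": [[[-0.003, 0, 0.0015], [0, 0, 0], 1], [[-0.006, 0, 0.003], [0, 0, 0], 1], [[-0.009, 0, 0.0045], [0, 0, 0], 1], [[-0.009, 0, 0.0045], [0, 0, 0], 1]]}}

```text
clock: 6.72
eef_pos: [470.2, -240.2, 66.4]
eef_rot: [3.14, -1.085, 0.833]
wrist_force: [0.0, -0.1, -1.6]
finger_gap: 61.6
finger_force: 20.0
```

Request:
{"op": "apply_moves", "data": {"moves": [[[-0.003, 0, 0.0015], [0, 0, 0], 1], [[-0.006, 0, 0.003], [0, 0, 0], 1], [[-0.007, 0, 0.004], [0, 0, 0], 1], [[-0.007, 0, 0.004], [0, 0, 0], 1]]}}

```text
clock: 7.05
eef_pos: [470.1, -240.0, 63.9]
eef_rot: [-3.141, -1.085, 0.831]
wrist_force: [-0.4, 0.3, -1.4]
finger_gap: 62.0
finger_force: 20.0
```

Request:
{"op": "apply_moves", "data": {"moves": [[[-0.003, 0, 0.0015], [0, 0, 0], 1], [[-0.005, 0, 0.003], [0, 0, 0], 1], [[-0.005, 0, 0.003], [0, 0, 0], 1]]}}

```text
clock: 7.3
eef_pos: [470.2, -240.0, 62.4]
eef_rot: [-3.141, -1.085, 0.831]
wrist_force: [0.7, -0.1, -0.8]
finger_gap: 61.4
finger_force: 20.0
```

Request:
{"op": "apply_moves", "data": {"moves": [[[-0.003, 0, 0.0015], [0, 0, 0], 1], [[-0.0045, 0, 0.0024], [0, 0, 0], 1], [[-0.0045, 0, 0.0024], [0, 0, 0], 1]]}}

```text
clock: 7.55
eef_pos: [470.4, -240.2, 62.1]
eef_rot: [3.14, -1.087, 0.833]
wrist_force: [-1.0, 0.1, 7.1]
finger_gap: 61.3
finger_force: 20.0
```

Request:
{"op": "apply_moves", "data": {"moves": [[[-0.003, 0, 0.0015], [0, 0, 0], 1], [[-0.0045, 0, 0.0024], [0, 0, 0], 1], [[-0.0045, 0, 0.0024], [0, 0, 0], 1]]}}

```text
clock: 7.8
eef_pos: [470.6, -240.1, 61.6]
eef_rot: [3.138, -1.088, 0.835]
wrist_force: [-4.6, 0.7, 15.0]
finger_gap: 61.7
finger_force: 20.0
```

Contact made. I'll back off the pressing slightly, release and retreat along the tool axis.

Request:
{"op": "apply_moves", "data": {"moves": [[[0.004, 0, -0.002], [0, 0, 0], 1], [[0.004, 0, -0.002], [0, 0, 0], 0.3], [[0.004, 0, -0.002], [0, 0, 0], 0.15], [[0.004, 0, -0.002], [0, 0, 0], 0], [[0.004, 0, -0.002], [0, 0, 0], 0], [[0.004, 0, -0.002], [0, 0, 0], 0], [[0.004, 0, -0.06], [0, 0, 0], 0], [[0.004, 0, -0.16], [0, 0, 0], 0], [[0.004, 0, -0.3], [0, 0, 0], 0], [[0.004, 0, -0.44], [0, 0, 0], 0], [[0.004, 0, -0.56], [0, 0, 0], 0], [[0.004, 0, -0.6], [0, 0, 0], 0]]}}

```text
clock: 8.8
eef_pos: [378.9, -341.1, 133.1]
eef_rot: [3.136, -1.083, 0.834]
wrist_force: [-0.1, -0.6, -0.3]
finger_gap: 94.1
finger_force: 0.0
```

```bash
python3 - <<'E'
from h import *
import cv2
p,R,q=cur();print(p.round(1),q.round(2))
a=cv2.resize(viewer.camera("top")[215:285,210:430],None,fx=3.6,fy=3.6,interpolation=2)
b=cv2.resize(viewer.camera("side")[210:350,260:400],None,fx=2.3,fy=2.3,interpolation=2)
c=np.zeros((590,800,3),np.uint8);c[:a.shape[0],:a.shape[1]]=a;c[260:260+b.shape[0],:b.shape[1]]=b;cv2.imwrite("pics/p3.png",c)
E
```

```text
[ 378.9 -341.1  133.1] [-1.21  0.6   1.68  0.91  1.57 -0.83]
```

View pics/p3.png

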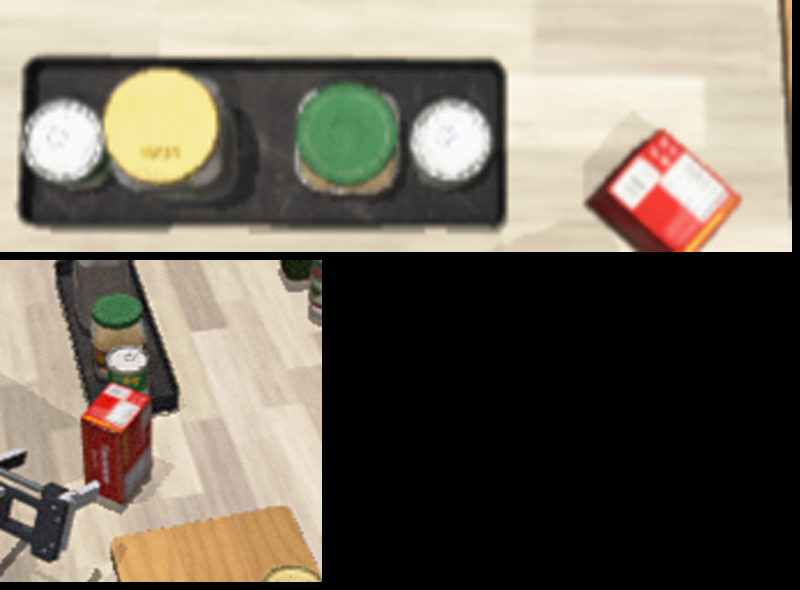

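The tea box stands upright and free at about (475,-235), and the tray is undisturbed. I'll raise, point the tool down with the fingers shut, and go over the gap.

```bash
cat >> h.py <<'E'
TY=.011
def down(psi): return Ro.from_euler('xyz',[np.pi,0,psi])
RT=down(np.pi/2+TY)
def trayw(x,y,z): return np.array([517.9,51.0,0])+Ro.from_euler('z',TY).apply([x,y,z])
E
python3 - <<'E'
from h import *
U=lambda x,y:((x+.5)/3.6-.5+210,(y+.5)/3.6-.5+215)
a=atz("top",U(661,130),127);b=atz("top",U(740,200),127);c=atz("top",U(607,200),127);print(a.round(),b.round(),np.linalg.norm(a-b),np.degrees(np.arctan2(*(a-b)[1::-1])))
# predicted box top corners in the crop
ce=np.array([474.7,-235.4]);th=np.radians(-42.4);u=np.array([np.cos(th),np.sin(th)]);v=np.array([-u[1],u[0]])
for s in(1,-1):
  for t in(1,-1):
    X=[*(ce+31*s*u+37*t*v),127];pp=proj("top",X);print(np.round(X,0),((pp-[210,215]+.5)*3.6).round())
R1=down(1.2)
plan([("up",[400,-250,270],R1),("over",trayw(0,-1,230),RT),("in",trayw(0,-1,82),RT)])
E
```

```text
[ 518. -227.  127.] [ 470. -281.  127.] 71.96744970090623 48.35501516845912
[ 523. -229.  127.] [664. 124.]
[ 473. -284.  127.] [744. 197.]
[ 477. -187.  127.] [604. 189.]
[ 427. -242.  127.] [685. 263.]
up [ 0.6377 -0.1821  0.0208] [ 0.0644 -0.341  -0.1059] mm 166.0 deg 65.0 q [-0.64  0.1   1.65  0.    1.39 -0.27]
over [1.2894 0.0048 0.16  ] [ 0.      0.     -0.1215] mm 325.0 deg 22.0 q [0.03 0.23 1.59 0.   1.32 0.01]
in [-0.    -0.     0.592] [0. 0. 0.] mm 148.0 deg 0.0 q [ 0.03  0.37  1.78 -0.    0.99  0.01]
```

Request:
{"op": "apply_moves", "data": {"moves": [[[0.5, -0.05, -0.1], [0.02, -0.1, -0.03], 0.5], [[0.638, -0.182, 0.021], [0.064, -0.341, -0.106], 1], [[0.638, -0.182, 0.021], [0.064, -0.341, -0.106], 1], [[0.638, -0.182, 0.021], [0.064, -0.341, -0.106], 1], [[0.638, -0.182, 0.021], [0.064, -0.341, -0.106], 1], [[0.638, -0.182, 0.021], [0.064, -0.341, -0.106], 1], [[0.638, -0.182, 0.021], [0.064, -0.341, -0.106], 1], [[0.638, -0.182, 0.021], [0.064, -0.341, -0.106], 1], [[0.638, -0.182, 0.021], [0.064, -0.341, -0.106], 1], [[0.638, -0.182, 0.021], [0.064, -0.341, -0.106], 1], [[0.638, -0.182, 0.021], [0.064, -0.341, -0.106], 1], [[0.638, -0.182, 0.021], [0.064, -0.341, -0.106], 1]]}}

```text
clock: 9.9
eef_pos: [400.9, -247.8, 268.7]
eef_rot: [-3.141, -0.005, 1.203]
wrist_force: [-0.3, 0.8, 0.1]
finger_gap: 17.1
finger_force: 0.0
```

Request:
{"op": "apply_moves", "data": {"moves": [[[0.65, 0, 0.08], [0, 0, -0.12], 1], [[0.65, 0, 0.08], [0, 0, -0.12], 1], [[0.65, 0, 0.08], [0, 0, -0.12], 1], [[0.65, 0, 0.08], [0, 0, -0.12], 1], [[0.65, 0, 0.08], [0, 0, -0.12], 1], [[0.65, 0, 0.08], [0, 0, -0.12], 1]]}}

```text
clock: 10.4
eef_pos: [459.3, -96.1, 248.9]
eef_rot: [-3.141, -0.004, 1.58]
wrist_force: [-0.4, -0.6, 0.3]
finger_gap: 0.5
finger_force: 0.0
```

```bash
python3 - <<'E'
from h import *
plan([("over",trayw(0,-1,230),RT),("in",trayw(0,-1,82),RT)])
E
```

```text
over [0.5817 0.2398 0.0777] [-0.0002 -0.0012 -0.0005] mm 158.0 deg 0.0 q [0.03 0.23 1.59 0.   1.32 0.01]
in [-0.    -0.     0.592] [0. 0. 0.] mm 148.0 deg 0.0 q [ 0.03  0.37  1.78 -0.    0.99  0.01]
```

Request:
{"op": "apply_moves", "data": {"moves": [[[0.58, 0.24, 0.08], [0, 0, 0], 1], [[0.58, 0.24, 0.08], [0, 0, 0], 1], [[0.58, 0.24, 0.08], [0, 0, 0], 1], [[0.58, 0.24, 0.08], [0, 0, 0], 1], [[0.58, 0.24, 0.08], [0, 0, 0], 1], [[0.58, 0.24, 0.08], [0, 0, 0], 1], [[0.58, 0.24, 0.08], [0, 0, 0], 1]]}}

```text
clock: 10.98
eef_pos: [518.0, 46.9, 229.7]
eef_rot: [-3.141, -0.002, 1.577]
wrist_force: [0.5, 0.0, -0.7]
finger_gap: 0.6
finger_force: 0.0
```

Request:
{"op": "apply_moves", "data": {"moves": [[[0, 0, 0.08], [0, 0, 0], 1], [[0, 0, 0.2], [0, 0, 0], 1], [[0, 0, 0.32], [0, 0, 0], 1], [[0, 0, 0.43], [0, 0, 0], 1], [[0, 0, 0.52], [0, 0, 0], 1], [[0, 0, 0.58], [0, 0, 0], 1], [[0, 0, 0.59], [0, 0, 0], 1], [[0, 0, 0.59], [0, 0, 0], 1]]}}

```text
clock: 11.65
eef_pos: [517.9, 47.2, 82.3]
eef_rot: [-3.141, -0.001, 1.577]
wrist_force: [0.1, 0.1, 0.5]
finger_gap: 0.5
finger_force: 0.0
```

Request:
{"op": "apply_moves", "data": {"moves": [[[0.01, 0, 0], [0, 0, 0], 1], [[0.02, 0, 0], [0, 0, 0], 1], [[0.03, 0, 0], [0, 0, 0], 1], [[0.04, 0, 0], [0, 0, 0], 1], [[0.048, 0, 0], [0, 0, 0], 1], [[0.048, 0, 0], [0, 0, 0], 1]]}}

```text
clock: 12.15
eef_pos: [518.2, 61.2, 82.7]
eef_rot: [3.141, -0.001, 1.58]
wrist_force: [0.0, 0.7, 0.4]
finger_gap: 0.3
finger_force: 0.0
```

Request:
{"op": "apply_moves", "data": {"moves": [[[0.006, 0, 0], [0, 0, 0], 1], [[0.012, 0, 0], [0, 0, 0], 1], [[0.018, 0, 0], [0, 0, 0], 1], [[0.023, 0, 0], [0, 0, 0], 1], [[0.028, 0, 0], [0, 0, 0], 1], [[0.033, 0, 0], [0, 0, 0], 1], [[0.038, 0, 0], [0, 0, 0], 1], [[0.043, 0, 0], [0, 0, 0], 1], [[0.048, 0, 0], [0, 0, 0], 1]]}}

```text
clock: 12.9
eef_pos: [518.0, 72.7, 82.4]
eef_rot: [3.141, -0.001, 1.579]
wrist_force: [-0.2, -2.7, 0.2]
finger_gap: 0.4
finger_force: 1.0
```

Request:
{"op": "apply_moves", "data": {"moves": [[[0.004, 0, 0], [0, 0, 0], 1], [[0.008, 0, 0], [0, 0, 0], 1], [[0.012, 0, 0], [0, 0, 0], 1], [[0.012, 0, 0], [0, 0, 0], 1]]}}

```text
clock: 13.23
eef_pos: [518.0, 75.9, 82.4]
eef_rot: [3.141, -0.001, 1.579]
wrist_force: [0.1, -1.7, 0.2]
finger_gap: 0.5
finger_force: 0.3
```

```bash
python3 - <<'E'
from h import *
import cv2
i=viewer.camera("top");cv2.imwrite("pics/x1.png",i)
c=i[215:285,210:360];h=cv2.cvtColor(c,cv2.COLOR_BGR2HSV)
for n,l,u,z in(("yel",(18,60,120),(32,255,255),153),("grn",(60,90,60),(80,255,255),103)):
    for nm in("top0","x1"):
        cc=cv2.imread(f"pics/{nm}.png")[215:285,210:360];m=cv2.inRange(cv2.cvtColor(cc,cv2.COLOR_BGR2HSV),l,u)
        m=cv2.morphologyEx(m,cv2.MORPH_OPEN,np.ones((3,3)));k=max(cv2.findContours(m,0,1)[0],key=cv2.contourArea);(x,y),r=cv2.minEnclosingCircle(k)
        print(n,nm,atz("top",(x+210,y+215),z).round(1),round(r,1))
p,R,q=cur();print(p.round(2))
E
```

```text
yel top0 [513.7 112.9 153. ] 16.4
yel x1 [548.8 100.3 153. ] 20.1
grn top0 [516.  -10.6 103. ] 13.3
grn x1 [516.5 -10.7 103. ] 13.2
[517.98  75.86  82.39]
```

Request:
{"op": "apply_moves", "data": {"moves": [[[0.004, 0, 0], [0, 0, 0], 1], [[0.008, 0, 0], [0, 0, 0], 1], [[0.012, 0, 0], [0, 0, 0], 1], [[0.012, 0, 0], [0, 0, 0], 1]]}}

```text
clock: 13.62
eef_pos: [517.9, 78.8, 82.4]
eef_rot: [3.141, -0.001, 1.579]
wrist_force: [0.3, -1.5, -0.0]
finger_gap: 0.6
finger_force: 0.8
```

Request:
{"op": "apply_moves", "data": {"moves": [[[0.003, 0, 0], [0, 0, 0], 1], [[0.006, 0, 0], [0, 0, 0], 1], [[0.006, 0, 0], [0, 0, 0], 1]]}}

```text
clock: 13.87
eef_pos: [517.9, 80.3, 82.4]
eef_rot: [3.141, -0.001, 1.579]
wrist_force: [-0.4, -1.3, -0.0]
finger_gap: 0.5
finger_force: 1.0
```

Request:
{"op": "apply_moves", "data": {"moves": [[[0.002, 0, 0], [0, 0, 0], 1], [[0.004, 0, 0], [0, 0, 0], 1], [[0.004, 0, 0], [0, 0, 0], 1]]}}

```text
clock: 14.12
eef_pos: [517.9, 81.2, 82.4]
eef_rot: [3.141, -0.001, 1.579]
wrist_force: [-0.2, -2.4, 0.3]
finger_gap: 0.5
finger_force: 1.1
```

Request:
{"op": "apply_moves", "data": {"moves": [[[-0.01, 0, 0], [0, 0, 0], 1], [[-0.04, 0, 0], [0, 0, 0], 1], [[-0.1, 0, 0], [0, 0, 0], 1], [[-0.16, 0, 0], [0, 0, 0], 1], [[-0.18, 0, 0], [0, 0, 0], 1], [[-0.186, 0, 0], [0, 0, 0], 1], [[-0.186, 0, 0], [0, 0, 0], 1]]}}

```text
clock: 14.7
eef_pos: [518.4, 34.5, 82.4]
eef_rot: [3.141, -0.001, 1.578]
wrist_force: [-0.1, -0.4, -0.1]
finger_gap: 0.2
finger_force: 0.0
```

Request:
{"op": "apply_moves", "data": {"moves": [[[0.03, 0, 0], [0, 0, 0], 1], [[0.03, 0, 0.06], [0, 0, 0], 1], [[0.03, 0, 0.12], [0, 0, 0], 1], [[0.03, 0, 0.128], [0, 0, 0], 1], [[0.03, 0, 0.128], [0, 0, 0], 1], [[0.01, 0, 0.128], [0, 0, 0], 1], [[0, 0, 0.128], [0, 0, 0], 1], [[-0.01, 0, 0.128], [0, 0, 0], 1], [[-0.015, 0, 0.128], [0, 0, 0], 1], [[-0.02, 0, 0.128], [0, 0, 0], 1], [[-0.025, 0, 0.128], [0, 0, 0], 1], [[-0.03, 0, 0.128], [0, 0, 0], 1]]}}

```text
clock: 15.7
eef_pos: [518.5, 27.1, 50.5]
eef_rot: [3.141, -0.001, 1.579]
wrist_force: [0.3, 2.1, 1.5]
finger_gap: 0.5
finger_force: 0.6
```

Request:
{"op": "apply_moves", "data": {"moves": [[[-0.005, 0, 0], [0, 0, 0], 1], [[-0.01, 0, 0], [0, 0, 0], 1], [[-0.015, 0, 0], [0, 0, 0], 1], [[-0.02, 0, 0], [0, 0, 0], 1], [[-0.025, 0, 0], [0, 0, 0], 1], [[-0.025, 0, 0], [0, 0, 0], 1]]}}

```text
clock: 16.2
eef_pos: [518.4, 20.7, 50.3]
eef_rot: [3.141, -0.001, 1.579]
wrist_force: [-0.2, -0.7, 0.5]
finger_gap: 0.7
finger_force: 0.0
```

Request:
{"op": "apply_moves", "data": {"moves": [[[-0.004, 0, 0], [0, 0, 0], 1], [[-0.008, 0, 0], [0, 0, 0], 1], [[-0.012, 0, 0], [0, 0, 0], 1], [[-0.012, 0, 0], [0, 0, 0], 1]]}}

```text
clock: 16.53
eef_pos: [518.4, 17.8, 50.3]
eef_rot: [3.141, -0.001, 1.579]
wrist_force: [0.5, -0.3, -0.4]
finger_gap: 0.2
finger_force: 0.1
```

```bash
cat >> h.py <<'E'
import cv2
def lid(img,n):
    l,u,z=dict(yel=((18,60,120),(32,255,255),153),grn=((60,90,60),(80,255,255),103))[n]
    m=cv2.inRange(cv2.cvtColor(img[215:285,210:360],cv2.COLOR_BGR2HSV),l,u)
    m=cv2.morphologyEx(m,cv2.MORPH_OPEN,np.ones((3,3)));k=max(cv2.findContours(m,0,1)[0],key=cv2.contourArea);(x,y),r=cv2.minEnclosingCircle(k)
    b=cv2.boundingRect(k)
    return atz("top",(x+210,y+215),z).round(1),round(r,1),[atz("top",(210+e-.5,y+215),z)[1].round(1) for e in (b[0],b[0]+b[2])]
E
python3 - <<'E'
from h import *
i=viewer.camera("top");cv2.imwrite("pics/x2.png",i)
t=cv2.imread("pics/top0.png")
for n in("yel","grn"): print(n,lid(t,n),lid(i,n))
for n in("top0","x2"):
    g=cv2.imread(f"pics/{n}.png").min(2)[240:268,318:352]; xs=np.where((g>150).sum(0)>4)[0];print(n,xs.min()+318,xs.max()+318)
E
```

```text
yel (array([513.7, 112.9, 153. ]), 16.4, [np.float64(150.9), np.float64(74.2)]) (array([511.7, 124. , 153. ]), 18.7, [np.float64(165.1), np.float64(86.2)])
grn (array([516. , -10.6, 103. ]), 13.3, [np.float64(16.0), np.float64(-36.9)]) (array([514.4, -48.3, 103. ]), 5.9, [np.float64(-42.0), np.float64(-54.6)])
top0 325 351
x2 330 351
```

Request:
{"op": "apply_moves", "data": {"moves": [[[-0.003, 0, 0], [0, 0, 0], 1], [[-0.006, 0, 0], [0, 0, 0], 1], [[-0.006, 0, 0], [0, 0, 0], 1]]}}

```text
clock: 16.83
eef_pos: [518.4, 16.4, 50.3]
eef_rot: [3.141, -0.001, 1.579]
wrist_force: [0.0, -0.8, -0.8]
finger_gap: 0.7
finger_force: 0.2
```

Request:
{"op": "apply_moves", "data": {"moves": [[[-0.003, 0, 0], [0, 0, 0], 1], [[-0.005, 0, 0], [0, 0, 0], 1], [[-0.005, 0, 0], [0, 0, 0], 1]]}}

```text
clock: 17.08
eef_pos: [518.5, 15.3, 50.3]
eef_rot: [3.141, -0.001, 1.579]
wrist_force: [0.0, 2.5, -1.9]
finger_gap: 0.4
finger_force: 1.4
```

Request:
{"op": "apply_moves", "data": {"moves": [[[0.02, 0, 0], [0, 0, 0], 1], [[0.1, 0, -0.07], [0, 0, 0], 1], [[0.14, 0, -0.128], [0, 0, 0], 1], [[0.2, 0, -0.128], [0, 0, 0], 1], [[0.245, 0, -0.128], [0, 0, 0], 1], [[0.257, 0, -0.128], [0, 0, 0], 1], [[0.26, 0, -0.128], [0, 0, 0], 1], [[0.263, 0, -0.128], [0, 0, 0], 1], [[0.266, 0, -0.128], [0, 0, 0], 1], [[0.268, 0, -0.128], [0, 0, 0], 1], [[0.268, 0, -0.128], [0, 0, 0], 1]]}}

```text
clock: 18.0
eef_pos: [517.8, 81.6, 82.1]
eef_rot: [-3.141, -0.001, 1.579]
wrist_force: [-1.0, -2.0, -2.1]
finger_gap: 0.6
finger_force: 1.1
```

Request:
{"op": "apply_moves", "data": {"moves": [[[-0.02, 0, 0], [0, 0, 0], 1], [[-0.1, 0, 0], [0, 0, 0], 1], [[-0.12, 0, -0.1], [0, 0, 0], 1], [[-0.12, 0, -0.25], [0, 0, 0], 1], [[-0.12, 0, -0.4], [0, 0, 0], 1], [[-0.12, 0, -0.55], [0, 0, 0], 1], [[-0.12, 0, -0.65], [0, 0, 0], 1], [[-0.12, 0, -0.65], [0, 0, 0], 1], [[-0.3, 0, -0.65], [0, 0, 0], 0.5], [[-0.45, 0, -0.65], [0, 0, 0], 0], [[-0.6, 0, -0.65], [0, 0, 0], 0], [[-0.75, 0, -0.65], [0, 0, 0], 0]]}}

```text
clock: 19.0
eef_pos: [518.9, -107.4, 244.1]
eef_rot: [3.142, -0.001, 1.579]
wrist_force: [0.6, -0.2, -0.2]
finger_gap: 23.6
finger_force: 0.0
```

```bash
python3 - <<'E'
from h import *
print(manip.read_state()["eef_pos"])
# box: closing axis when it was held
R=Ro.from_euler('xyz',[3.14,-1.087,.833]);y=R.as_matrix()[:,1];ang=np.arctan2(y[1],y[0]);print("closing axis deg",np.degrees(ang))
for s in (0,np.pi):
    psi=ang+np.pi/2+s; RB=down(psi)
    plan([("over",[471,-233,240],RB),("down",[471,-233,107],RB)])
i=viewer.camera("top");cv2.imwrite("pics/x3.png",i)
for n in("yel","grn"): print(n,lid(i,n))
E
```

```text
[ 518.89068213 -107.44781153  244.13512629]
closing axis deg -42.353395478717076
over [-0.5006 -0.1958  0.0158] [-2.00e-04 -4.00e-04  2.38e-01] mm 134.0 deg 43.0 q [-0.53  0.24  1.56 -0.    1.34  0.21]
down [ 0.    -0.     0.532] [0. 0. 0.] mm 133.0 deg 0.0 q [-0.53  0.35  1.74 -0.    1.05  0.21]
  IK fail 0.8571428571428571
over [-0.5006 -0.1958  0.0158] [ 5.00e-04 -2.00e-04 -7.62e-01] mm 134.0 deg 137.0 q [-0.46  0.23  1.57  0.    1.35 -2.17]
  IK fail 0.14285714285714285
down [ 0.    -0.     0.532] [0. 0. 0.] mm 133.0 deg 0.0 q [-0.46  0.23  1.57  0.    1.35 -2.17]
yel (array([515.1, 128.6, 153. ]), 16.4, [np.float64(165.3), np.float64(91.1)])
grn (array([523. , -25.5, 103. ]), 11.4, [np.float64(-4.0), np.float64(-36.9)])
```

Request:
{"op": "apply_moves", "data": {"moves": [[[-0.5, -0.196, 0.016], [0, 0, 0.238], 0], [[-0.5, -0.196, 0.016], [0, 0, 0.238], 0], [[-0.5, -0.196, 0.016], [0, 0, 0.238], 0], [[-0.5, -0.196, 0.016], [0, 0, 0.238], 0], [[-0.5, -0.196, 0.016], [0, 0, 0.238], 0], [[-0.5, -0.196, 0.016], [0, 0, 0.238], 0], [[-0.5, -0.196, 0.016], [0, 0, 0.238], 0], [[-0.5, -0.196, 0.016], [0, 0, 0.238], 0], [[-0.5, -0.196, 0.016], [0, 0, 0.238], 0], [[-0.5, -0.196, 0.016], [0, 0, 0.238], 0]]}}

```text
clock: 19.88
eef_pos: [471.5, -230.7, 240.4]
eef_rot: [-3.141, -0.001, 0.835]
wrist_force: [0.1, 0.0, -0.6]
finger_gap: 92.7
finger_force: 0.0
```

```bash
python3 - <<'E'
from h import *
RB=down(np.radians(-42.35)+np.pi/2)
plan([("down",[471,-233,107],RB)])
i=viewer.camera("top");cv2.imwrite("pics/x4.png",i)
for n in("yel","grn"): print(n,lid(i,n))
a=cv2.resize(i[215:285,210:430],None,fx=3.6,fy=3.6,interpolation=2)
b=cv2.resize(viewer.camera("side")[180:350,250:400],None,fx=2,fy=2,interpolation=2)
c=np.zeros((600,800,3),np.uint8);c[:a.shape[0],:a.shape[1]]=a;c[255:255+b.shape[0],:b.shape[1]]=b;cv2.imwrite("pics/p4.png",c)
E
```

```text
down [-0.0086  0.005   0.5335] [-0.0002 -0.0003  0.001 ] mm 133.0 deg 0.0 q [-0.53  0.35  1.74 -0.    1.05  0.21]
yel (array([515.1, 128.6, 153. ]), 16.4, [np.float64(165.3), np.float64(91.1)])
grn (array([519.2, -28.1, 103. ]), 12.9, [np.float64(-4.1), np.float64(-57.1)])
```

View pics/p4.png

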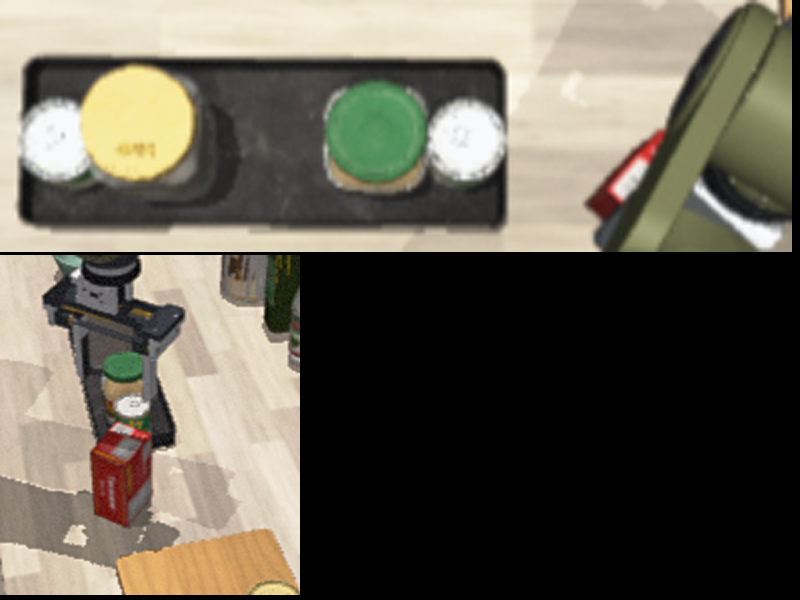

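All four stand in order, with yellow at y≈129 and green at y≈-30.5, so the gap runs from about 7 to 89. The fingers are over the standing box; I'll descend and grip it.

Request:
{"op": "apply_moves", "data": {"moves": [[[-0.008, 0.005, 0.1], [0, 0, 0.001], 0], [[-0.008, 0.005, 0.22], [0, 0, 0.001], 0], [[-0.008, 0.005, 0.34], [0, 0, 0.001], 0], [[-0.008, 0.005, 0.44], [0, 0, 0.001], 0], [[-0.008, 0.005, 0.51], [0, 0, 0.001], 0], [[-0.008, 0.005, 0.533], [0, 0, 0.001], 0], [[-0.008, 0.005, 0.533], [0, 0, 0.001], 0], [[-0.008, 0.005, 0.533], [0, 0, 0.001], 0.15], [[-0.008, 0.005, 0.533], [0, 0, 0.001], 0.25], [[-0.008, 0.005, 0.533], [0, 0, 0.001], 0.3], [[-0.008, 0.005, 0.533], [0, 0, 0.001], 0.33], [[-0.008, 0.005, 0.533], [0, 0, 0.001], 0.36]]}}

```text
clock: 20.98
eef_pos: [471.3, -233.2, 108.0]
eef_rot: [3.141, -0.001, 0.828]
wrist_force: [1.4, -0.2, 0.8]
finger_gap: 64.5
finger_force: 0.3
```

Request:
{"op": "apply_moves", "data": {"moves": [[[0, 0, 0], [0, 0, 0], 0.5], [[0, 0, 0], [0, 0, 0], 1], [[0, 0, 0], [0, 0, 0], 1], [[0, 0, 0], [0, 0, 0], 1]], "squeeze": 20}}

```text
clock: 21.32
eef_pos: [471.4, -233.2, 107.8]
eef_rot: [3.141, -0.001, 0.828]
wrist_force: [0.5, -1.1, 5.3]
finger_gap: 62.7
finger_force: 19.8
```

Request:
{"op": "apply_moves", "data": {"moves": [[[0, 0, -0.02], [0, 0, 0], 1], [[0, 0, -0.08], [0, 0, 0], 1], [[0, 0, -0.18], [0, 0, 0], 1], [[0, 0, -0.3], [0, 0, 0], 1], [[0, 0, -0.42], [0, 0, 0], 1], [[0, 0, -0.54], [0, 0, 0], 1], [[0, 0, -0.64], [0, 0, 0], 1], [[0, 0, -0.7], [0, 0, 0], 1], [[0, 0, -0.72], [0, 0, 0], 1], [[0, 0, -0.72], [0, 0, 0], 1]]}}

```text
clock: 22.15
eef_pos: [471.1, -233.3, 288.0]
eef_rot: [3.141, -0.001, 0.828]
wrist_force: [-0.4, 0.3, -1.0]
finger_gap: 62.8
finger_force: 19.8
```

```bash
python3 - <<'E'
from h import *
plan([("mid",[480,-100,295],RT),("over",[518,48,295],RT),("in",[518,48,112],RT)])
E
```

```text
mid [ 0.417  -0.3343 -0.0278] [ 0.0004 -0.0003 -0.2399] mm 134.0 deg 43.0 q [-0.28  0.13  1.55 -0.    1.45 -0.29]
over [0.5903 0.1585 0.    ] [0. 0. 0.] mm 153.0 deg 0.0 q [0.02 0.2  1.47 0.   1.47 0.01]
in [-0.    -0.     0.732] [0. 0. 0.] mm 183.0 deg 0.0 q [ 0.02  0.33  1.75 -0.    1.06  0.01]
```

Request:
{"op": "apply_moves", "data": {"moves": [[[0.417, -0.334, -0.028], [0, 0, -0.24], 1], [[0.417, -0.334, -0.028], [0, 0, -0.24], 1], [[0.417, -0.334, -0.028], [0, 0, -0.24], 1], [[0.417, -0.334, -0.028], [0, 0, -0.24], 1], [[0.417, -0.334, -0.028], [0, 0, -0.24], 1], [[0.417, -0.334, -0.028], [0, 0, -0.24], 1], [[0.417, -0.334, -0.028], [0, 0, -0.24], 1], [[0.417, -0.334, -0.028], [0, 0, -0.24], 1], [[0.417, -0.334, -0.028], [0, 0, -0.24], 1]]}}

```text
clock: 22.9
eef_pos: [479.8, -100.2, 293.7]
eef_rot: [-3.141, -0.002, 1.578]
wrist_force: [-0.1, -1.0, -0.4]
finger_gap: 62.3
finger_force: 19.9
```

```bash
python3 - <<'E'
from h import *
i=viewer.camera("side");cv2.imwrite("pics/x5.png",i)
p,R,q=cur();print(p.round(1),manip.read_state()["eef_rot"].round(3))
c=p.copy()
# predicted pixel of corners if box centred: bottom z = p-108
print([proj("side",[c[0]+31*s,c[1]+37*t,c[2]-108+h]).round(1).tolist() for h in(0,127) for s in(1,-1) for t in(1,-1)])
m=proj("side",c-[0,0,45]).astype(int);x0,y0=m[0]-60,m[1]-60;print(x0,y0)
cv2.imwrite("pics/p5.png",cv2.resize(i[y0:y0+120,x0:x0+120],None,fx=5,fy=5,interpolation=2))
plan([("over",[518,48,295],RT)])
E
```

```text
[ 479.8 -100.2  293.9] [-3.141e+00 -1.000e-03  1.578e+00]
[[310.4, 219.4], [315.1, 233.8], [290.3, 222.1], [294.2, 236.7], [309.1, 183.7], [314.0, 197.5], [287.8, 186.3], [291.8, 200.3]]
241 150
over [ 0.5915  0.1572 -0.0038] [-0.0002 -0.0004 -0.0011] mm 153.0 deg 0.0 q [0.02 0.2  1.47 0.   1.47 0.01]
```

View pics/p5.png

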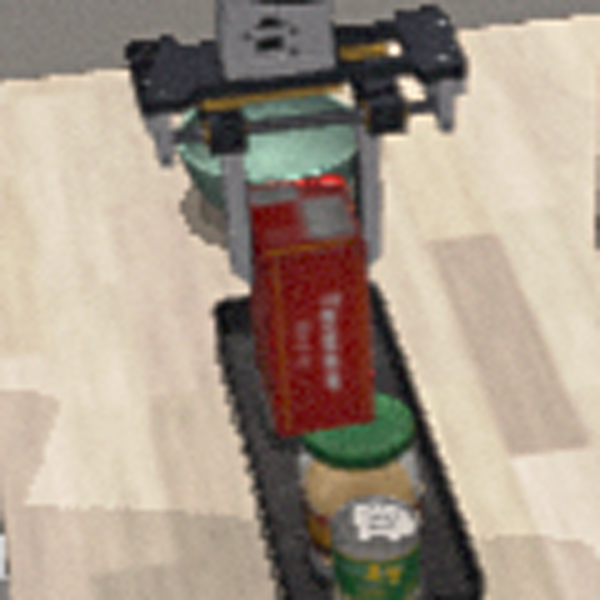

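The box hangs plumb in the grip; its near-face corners lie within about 1–2 px of the prediction. I'll go over the gap and lower in stages, watching the force.

Request:
{"op": "apply_moves", "data": {"moves": [[[0.1, 0.03, -0.004], [0, 0, 0], 1], [[0.25, 0.07, -0.004], [0, 0, 0], 1], [[0.4, 0.11, -0.004], [0, 0, 0], 1], [[0.52, 0.14, -0.004], [0, 0, 0], 1], [[0.58, 0.155, -0.004], [0, 0, 0], 1], [[0.586, 0.157, -0.004], [0, 0, 0], 1], [[0.586, 0.157, -0.004], [0, 0, 0], 1], [[0.586, 0.157, -0.004], [0, 0, 0], 1]]}}

```text
clock: 23.62
eef_pos: [517.4, 46.1, 295.4]
eef_rot: [3.142, -0.001, 1.581]
wrist_force: [0.1, -0.4, -1.7]
finger_gap: 62.0
finger_force: 19.9
```

```bash
python3 - <<'E'
from h import *
i=viewer.camera("side");cv2.imwrite("pics/x6.png",i)
p,R,q=cur();print(p.round(1),manip.read_state()["eef_rot"].round(3))
t=viewer.camera("top");cv2.imwrite("pics/x7.png",t)
def k(n,z,s,tt,dy=0): return proj(n,[p[0]+31*s,p[1]+dy+37*tt,z])
print([k("side",p[2]-108+h,s,-1).round(1).tolist() for h in(0,127) for s in(-1,1)])
m=proj("side",p-[0,0,60]).astype(int);x0,y0=m[0]-35,m[1]-55;print(x0,y0)
b=cv2.resize(i[y0:y0+110,x0:x0+70],None,fx=5.4,fy=5.4,interpolation=2)
a=cv2.resize(t[215:285,210:355],None,fx=2.8,fy=2.8,interpolation=2)
c=np.zeros((594,800,3),np.uint8);c[:b.shape[0],:b.shape[1]]=b;c[:a.shape[0],390:390+a.shape[1]]=a[:,:410];cv2.imwrite("pics/p6.png",c)
E
```

```text
[517.4  45.9 295.6] [ 3.141e+00 -1.000e-03  1.580e+00]
[[298.5, 206.9], [317.8, 204.4], [296.6, 171.8], [316.9, 169.4]]
270 131
```

View pics/p6.png

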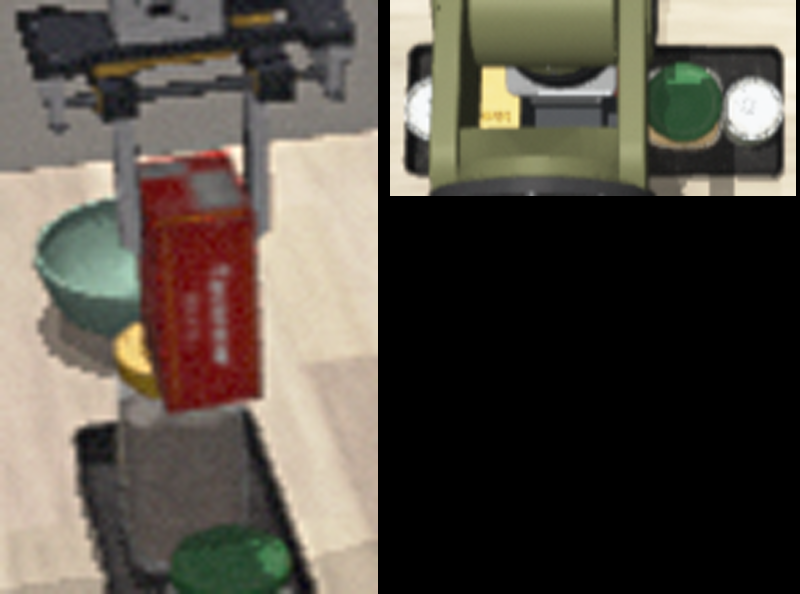

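The box hangs plumb over the gap. Its near bottom edge is at (300..318, 204..207) px against a prediction of (298..318, 204..207). I'll lower it in stages.

Request:
{"op": "apply_moves", "data": {"moves": [[[0, 0, 0.04], [0, 0, 0], 1], [[0, 0, 0.08], [0, 0, 0], 1], [[0, 0, 0.12], [0, 0, 0], 1], [[0, 0, 0.16], [0, 0, 0], 1], [[0, 0, 0.2], [0, 0, 0], 1], [[0, 0, 0.22], [0, 0, 0], 1], [[0, 0, 0.22], [0, 0, 0], 1]]}}

```text
clock: 24.3
eef_pos: [517.2, 47.0, 239.1]
eef_rot: [-3.14, -0.001, 1.582]
wrist_force: [1.2, -0.3, -1.1]
finger_gap: 61.8
finger_force: 19.9
```

Request:
{"op": "apply_moves", "data": {"moves": [[[0, 0, 0.03], [0, 0, 0], 1], [[0, 0, 0.06], [0, 0, 0], 1], [[0, 0, 0.09], [0, 0, 0], 1], [[0, 0, 0.12], [0, 0, 0], 1], [[0, 0, 0.15], [0, 0, 0], 1], [[0, 0, 0.18], [0, 0, 0], 1], [[0, 0, 0.2], [0, 0, 0], 1], [[0, 0, 0.2], [0, 0, 0], 1]]}}

```text
clock: 24.97
eef_pos: [517.2, 47.0, 189.4]
eef_rot: [-3.14, -0.001, 1.582]
wrist_force: [1.5, 0.2, -1.2]
finger_gap: 61.7
finger_force: 19.9
```

Request:
{"op": "apply_moves", "data": {"moves": [[[0, 0, 0.03], [0, 0, 0], 1], [[0, 0, 0.06], [0, 0, 0], 1], [[0, 0, 0.09], [0, 0, 0], 1], [[0, 0, 0.12], [0, 0, 0], 1], [[0, 0, 0.15], [0, 0, 0], 1], [[0, 0, 0.18], [0, 0, 0], 1], [[0, 0, 0.21], [0, 0, 0], 1], [[0, 0, 0.24], [0, 0, 0], 1], [[0, 0, 0.27], [0, 0, 0], 1], [[0, 0, 0.29], [0, 0, 0], 1], [[0, 0, 0.296], [0, 0, 0], 1], [[0, 0, 0.296], [0, 0, 0], 1]]}}

```text
clock: 25.97
eef_pos: [517.5, 47.1, 116.3]
eef_rot: [-3.141, -0.001, 1.582]
wrist_force: [0.0, -0.3, -1.1]
finger_gap: 62.2
finger_force: 19.9
```

Request:
{"op": "apply_moves", "data": {"moves": [[[0, 0, 0.004], [0, 0, 0], 1], [[0, 0, 0.008], [0, 0, 0], 1], [[0, 0, 0.01], [0, 0, 0], 1], [[0, 0, 0.01], [0, 0, 0], 1]]}}

```text
clock: 26.3
eef_pos: [517.7, 47.1, 114.2]
eef_rot: [3.141, -0.001, 1.582]
wrist_force: [0.3, 0.5, -1.6]
finger_gap: 62.1
finger_force: 19.9
```

Request:
{"op": "apply_moves", "data": {"moves": [[[0, 0, 0.004], [0, 0, 0], 1], [[0, 0, 0.008], [0, 0, 0], 1], [[0, 0, 0.01], [0, 0, 0], 1], [[0, 0, 0.01], [0, 0, 0], 1]]}}

```text
clock: 26.63
eef_pos: [517.6, 47.1, 111.5]
eef_rot: [3.141, -0.001, 1.582]
wrist_force: [0.7, 0.6, -1.3]
finger_gap: 61.9
finger_force: 19.9
```

Request:
{"op": "apply_moves", "data": {"moves": [[[0, 0, 0.003], [0, 0, 0], 1], [[0, 0, 0.004], [0, 0, 0], 1], [[0, 0, 0.004], [0, 0, 0], 1]]}}

```text
clock: 26.88
eef_pos: [517.7, 47.1, 110.7]
eef_rot: [3.141, -0.001, 1.582]
wrist_force: [-0.9, 0.3, -1.4]
finger_gap: 62.0
finger_force: 19.9
```

Request:
{"op": "apply_moves", "data": {"moves": [[[0, 0, 0.003], [0, 0, 0], 1], [[0, 0, 0.004], [0, 0, 0], 1], [[0, 0, 0.004], [0, 0, 0], 1]]}}

```text
clock: 27.13
eef_pos: [518.2, 47.0, 110.3]
eef_rot: [3.14, -0.001, 1.582]
wrist_force: [-0.0, -1.2, 4.6]
finger_gap: 61.7
finger_force: 20.0
```

Request:
{"op": "apply_moves", "data": {"moves": [[[0, 0, 0.002], [0, 0, 0], 1], [[0, 0, 0.003], [0, 0, 0], 1], [[0, 0, 0.003], [0, 0, 0], 1]]}}

```text
clock: 27.38
eef_pos: [518.6, 47.0, 109.9]
eef_rot: [3.138, -0.001, 1.582]
wrist_force: [1.6, -1.9, 7.9]
finger_gap: 61.3
finger_force: 20.0
```

On the floor (z force rising). I'll release gently and go straight up.

Request:
{"op": "apply_moves", "data": {"moves": [[[0, 0, -0.003], [0, 0, 0], 1], [[0, 0, -0.003], [0, 0, 0], 0.32], [[0, 0, -0.003], [0, 0, 0], 0.28], [[0, 0, -0.003], [0, 0, 0], 0.15], [[0, 0, -0.003], [0, 0, 0], 0.05], [[0, 0, -0.003], [0, 0, 0], 0.05], [[0, 0, -0.05], [0, 0, 0], 0.05], [[0, 0, -0.15], [0, 0, 0], 0.05], [[0, 0, -0.28], [0, 0, 0], 0.05], [[0, 0, -0.42], [0, 0, 0], 0.05], [[0, 0, -0.56], [0, 0, 0], 0.05], [[0, 0, -0.66], [0, 0, 0], 0.05]]}}

```text
clock: 28.38
eef_pos: [517.7, 47.0, 277.1]
eef_rot: [3.138, -0.001, 1.582]
wrist_force: [0.1, -0.3, 1.6]
finger_gap: 89.6
finger_force: 0.0
```

Request:
{"op": "apply_moves", "data": {"moves": [[[-0.15, 0, 0], [0, 0, 0], 0], [[-0.3, 0, 0], [0, 0, 0], 0], [[-0.45, 0, 0], [0, 0, 0], 0], [[-0.6, 0, 0], [0, 0, 0], 0], [[-0.75, -0.1, 0], [0, 0, 0], 0], [[-0.9, -0.2, 0], [0, 0, 0], 0], [[-1, -0.3, 0], [0, 0, 0], 0], [[-1, -0.3, 0], [0, 0, 0], 0], [[-1, -0.3, 0], [0, 0, 0], 0]]}}

```text
clock: 29.13
eef_pos: [444.5, -205.2, 273.8]
eef_rot: [3.141, -0.001, 1.579]
wrist_force: [-0.1, 0.4, -0.4]
finger_gap: 94.0
finger_force: 0.0
```

```bash
python3 - <<'E'
from h import *
t=viewer.camera("top");cv2.imwrite("pics/x8.png",t);s=viewer.camera("side")
t0=cv2.imread("pics/top0.png");s0=cv2.imread("pics/side0.png")
for n in("yel","grn"): print(n,lid(t,n))
def red(im): 
    h=cv2.cvtColor(im,cv2.COLOR_BGR2HSV);m=cv2.inRange(h,(0,150,80),(8,255,255))|cv2.inRange(h,(172,150,80),(180,255,255))
    k=[c for c in cv2.findContours(m,0,1)[0] if cv2.contourArea(c)>15];return [cv2.boundingRect(c) for c in k],[cv2.minAreaRect(np.vstack(k))]
print(red(t[215:290,200:440])); print(red(s[150:330,260:380]))
# predicted top face/base
for z in(3,130): print(z,[(proj("top",trayw(31*a,-3+37*b,z))-[200,215]).round(1).tolist() for a in(1,-1) for b in(1,-1)],[(proj("side",trayw(31*a,-3+37*b,z))-[260,150]).round(1).tolist() for a in(1,-1) for b in(1,-1)])
for nm,(x,y,w,h) in dict(bowl=(105,210,80,75),board=(425,195,130,95)).items():
    print(nm,cv2.absdiff(t,t0)[y:y+h,x:x+w].mean())
g=t.min(2)[235:270,210:352];xs=np.where((g>150).sum(0)>4)[0]+210;print("white cols",xs.min(),xs.max())
print(manip.read_state()["eef_pos"].round())
E
```

```text
yel (array([515.3, 128.8, 153. ]), 16.5, [np.float64(167.7), np.float64(91.1)])
grn (array([519.2, -28.1, 103. ]), 12.9, [np.float64(-4.1), np.float64(-57.1)])
([(71, 36, 28, 15), (68, 23, 10, 12)], [((83.0, 36.5), (27.0, 30.0), 90.0)])
([(37, 63, 16, 22)], [((44.885292053222656, 73.00882720947266), (21.16823387145996, 14.188854217529297), 85.60128784179688)])
3 [[71.7, 29.0], [98.7, 29.0], [71.4, 51.6], [98.6, 51.5]] [[54.5, 85.8], [58.9, 98.7], [37.3, 88.3], [41.1, 101.4]]
130 [[67.2, 21.8], [97.2, 21.9], [66.8, 46.8], [97.1, 46.8]] [[53.6, 56.1], [58.2, 68.6], [35.5, 58.6], [39.5, 71.2]]
bowl 4.2685
board 14.026288798920378
white cols 210 351
[ 446. -204.  274.]
```

The box's image outline matches the upright pose on the tray floor to about 1–2 px, the jars sit as pushed, and the arm is clear. Handing in.

```bash
python3 -c "
from cell import manip
print(manip.sign_off())"
```

```text
the job is handed in; nothing more can be done
None
```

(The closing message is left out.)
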